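# Clamp the printing block in the carving jig

## Robot

A 7-joint arm with a two-finger parallel gripper is mounted at the origin on the work surface. World frame = base frame: x ahead of the robot, y to its left, z up, the work surface at z = 0. Lengths are in mm, angles in rad, forces in N, time in s.
With the tool pointing down it reaches from about 425 to 875 mm from the base axis. Payload 8.4 kg.
Tool frame: the origin (TCP) lies midway between the tips of the shut fingers; the grasp point (between the pads) lies 19 mm behind it (arm.grasp_offset is the distance from the TCP to the grasp point, in mm); z points along the fingers, y is the line along which they close (so a half turn about z gives the same grasp; the last joint's range is limited). The gripper opens to 85 mm and grips with 20 to 120 N. Pads are 22 mm wide; open, the fingers measure 114 mm over their backs; the gripper's body (76 mm by 85 mm) begins 54 mm behind the grasp point. The pads swing forward as they close: fully open they stand 13 mm farther back than shut.
Start: joints at [1.092, 0.333, 0.04, 1.465, -0.013, 1.343, -0.059], TCP at [240.953, -603.66, 231.308] pointing down, gripper open.
Joint ranges: [-2.58, 2.58], [-0.38, 2.09], [-1.3, 1.39], [0.25, 2.4], [-1.5, 4.64], [0.08, 2.09], [-2.65, 2.65]. Speed limits (rad/s): [2.22, 2.22, 2.79, 2.79, 3.14, 3.14, 3.14].

## Interface

Orientations are given as a 3x3 rotation matrix whose columns are the frame's x, y, z axes.
In Python, from cell import arm, cams gives the robot as it stands.
- The arm moves only by the tool move_arm, never from a script. Its argument "targets" is a list of rows, each an object of numbers: "x", "y", "z": the shift along the tool's x, y, z in m; "ax", "ay", "az": the turn, a rotation vector about the tool's x, y, z in rad. In form: [{"x": .., "y": .., "z": .., "ax": .., "ay": .., "az": ..}, ...]. A call has exactly 8 rows; each row is the pose to reach, as a shift and turn from the pose commanded when the call began, along the tool's axes at that moment; what a row does not reach only later rows make up. A row lasts 1/8 s, in which the tool goes at most 62.5 mm and 10.7 degrees, less where a joint would pass 70% of its speed; a pose out of reach is approached as far as the arm can. A call with a gripper value outside its range is refused whole. "fingers" is the opening, from -1 (shut) to 1 (fully open), so that 0 is half open, set as the call begins (left out, the last holds). The fingers move at their own pace and stop on an object; the grip force is fixed at half the most. Time passes only in rows, so rows that repeat a pose let the fingers close, or fill a call up. It gives the time, the measured TCP pose, the force, the opening and the grip force at its end, in the units of the state.
- arm.get_state(): the state, without advancing time (a new reading comes with each control period).
- cams.capture(name): name is "scene" or "top"; returns a dict with "pixels" (420x560x3 uint8, red, green, blue), "fx", "fy", "cx", "cy" (pixels), "rvec" (rotation vector, rad) and "tvec" (3), from world to camera coordinates, as OpenCV has them. Camera axes: x right, y down, z forward; pixel columns grow to the right and rows downward; lengths in mm; the calibration is good to about 2 mm. A picture is of the moment at which its call begins. There is no depth.
- arm.finish_job(): hands the job in; it is judged then, once.
The state is a dict: "clock": time; "joint_pos": joint angles; "joint_velocities": joint speeds; "joint_efforts": joint torques, N m; "tcp_pos": TCP position; "tool_rot": TCP orientation; "ft_force": force on the tool from outside, world axes, zero at the start; "ft_torque": the same for the moment, N m; "gripper_width": finger opening in mm; "grip_force": force on a finger pad.
Only numpy, scipy, OpenCV 4.12 (cv2) and the standard library are available. Lean on these libraries where they do the work, as an engineer would, in place of code of your own. Each camera call takes 0.05 s, during which the arm holds its last target. There are 200 camera calls.

## Task

Clamp the printing block that lies in the carving jig: with a finger, swing the steel clamp strap round over the block until it meets its stop, then push the cam lever fully down so that the strap's foot presses on the block. Leave the lever up until the strap is over the block, do not push the block out of place, and do not move or lift the jar, roller, pot or ink knife standing around; finish with the hand clear.

Things in the scene. Friction and masses are not known exactly. Their poses are not given: they have to be found in the camera images.
- jig: Fixed plywood board 260 (x) x 300 (y) x 18 mm on the bench; origin at the centre of its underside. On it, fixed: clamp post at x=0, y=+105 mm; wooden fences 18 mm high along the block's -y and +x sides; a steel stop pin 10 mm across, 50 mm above the board, at x=+20, y=+63 mm, where the swung strap comes to rest.
- strap: Steel bar 28 mm wide, 14 mm thick, turning about the vertical post. Origin on the post's axis at mid-thickness, 67 mm above the bench with the lever up; x runs along the bar to its free end (bar from x=-18 to +138 mm). A rubber foot 26 mm across hangs under it at x=105 mm, face 20 mm below the origin, 4 mm above the block. The lever lowers the whole strap some 4 to 5 mm to press the foot on the block.
- strap_end (a point): Point in the strap, mid-width and mid-thickness, directly above the foot, 105 mm from the post's axis.
- clamp (a joint): Swing angle of strap and lever together about the post's vertical axis, rad. 0 = parked clear, beside the block; grows counter-clockwise seen from above; 1.70 = against the stop, strap lying over the middle of the block along the jig's -y. It starts between 0 and 0.5. It needs about 1.5 N at the foot and stays where it is left.
- lever (a joint): Angle of the cam lever, rad: 0 = up (it points back from the post, away from the strap's free end, 0.9 rad above the horizontal), 0.9 = fully down (lying level, still pointing back from the post). It stays where it is left; it needs about 6 N downward on its knob, and a little more at the end as the foot bites.
- lever_knob (a point): Centre of the black ball knob, 22 mm across, on the end of the cam lever, 85 mm from the lever's axis. It goes round with the strap. Up it is about 155 mm above the bench, fully down 88 mm above the bench.
- lever_axis (a point): Centre of the cam lever's horizontal pivot, on the post's axis 88 mm above the bench. The lever turns in the vertical plane of the strap. Two steel cheeks, 28 mm apart over their outsides, carry it, with tops 104 mm above the bench.
- block: Loose printing block to be clamped: wood faced with grey lino, 150 (its x) x 100 (its y) x 25 mm thick, lying on the jig board between the fences. Origin at the centre of its underside; its top is 43 mm above the bench. Only to be clamped, not moved.
- ink_jar: Bystander: small ink jar, 48 mm across and 55 mm high, standing on the jig board. Origin at the centre of its underside.
- brayer: Bystander: hand ink roller lying on the bench beside the jig, about 165 mm long, roller 100 mm wide, 34 mm high. Origin on the bench under the handle's front; its x axis points from handle to roller.
- water_pot: Bystander: grey open pot, 90 mm across and 85 mm high, standing on the bench near the lever's side of the jig. Origin at the centre of its underside.
- ink_knife: Bystander: ink knife (spatula) 200 mm long lying flat on the bench beyond the jig.
Mind the look-alikes: they are no part of the job. Leave any blue or red look-alike of the block alone.

How it is judged (in metres and radians):
On the way, in this order (a step that is already met when the one before it is completed fails the run):
1. the strap is swung over the block to its stop, the lever still up (value of joint clamp above 1.6 rad and value of joint lever below 0.35 rad), for 0.1 s.
2. the lever is pushed down and the foot presses on the block (value of joint clamp above 1.6 rad and value of joint lever above 0.8 rad and contact force between strap and block above 3 N), for 0.2 s.
At the end, for the whole second after the job is handed in: The strap is over the block within 0.1 rad of its stop, the lever is within 0.1 rad of fully down, the foot presses on the block with more than 3 N, and the block lies at rest within 10 mm of where it began (all of step 2 and distance of block from where it was at the start of the episode below 0.01 m and linear speed of block below 0.01 m/s); the robot touches nothing.
It fails at once if the lever is pushed down before the strap is over the block (value of joint lever above 0.4 rad and value of joint clamp below 1.5 rad).
It fails at once if the block is pushed more than 10 mm or lifted (distance of block from where it was at the start of the episode above 0.01 m).
It fails at once if the jar, roller, pot or ink knife is moved more than 25 mm or lifted (distance of any of ink_jar, brayer, water_pot, ink_knife from where it was at the start of the episode above 0.025 m).
It also fails if it takes over 54 s, if anything falls off the work surface, if the arm or the gripper's body presses on something with over 40 N, if the wrist force passes 120 N, or if a joint passes its speed limit or range.

## Working session

There is one attempt and no reset: what is moved stays moved. The work goes in short steps, Python scripts to look and compute and a tool call to move; the robot and the scene stay as the last step left them, time stands still between calls to the robot, and variables do not carry over. Pictures are saved under pics/ and viewed, at most 10 in all, crops included, and the job is handed in when it is done.

Besides the shell and the picture viewer there is one more tool, called after ">>>" by a JSON object that holds its "method" and its "body". move_arm: Moves the arm, as the interface text tells. Its arguments: {"type":"object","properties":{"targets":{"type":"array"},"fingers":{"type":"number"}},"required":["targets"]}

```bash
mkdir -p pics; cat > h.py <<'E'
import numpy as np, cv2
from cell import arm, cams
def cap(n,f):
    c=cams.capture(n); cv2.imwrite(f'pics/{f}.png',c['pixels'][:,:,::-1]); np.savez(f'{f}.npz',**c); return c
def K(c): return np.array([[c['fx'],0,c['cx']],[0,c['fy'],c['cy']],[0,0,1]],float)
def w(c,u,v,z):
    R=cv2.Rodrigues(np.array(c['rvec'],float))[0]; t=np.array(c['tvec'],float).ravel()
    o=-R.T@t; d=R.T@np.linalg.inv(K(c))@[u,v,1]; return np.round(o+d*(z-o[2])/d[2],1)
def px(c,p): return np.round(cv2.projectPoints(np.array(p,float).reshape(-1,3),np.array(c['rvec'],float),np.array(c['tvec'],float),K(c),None)[0].reshape(-1,2),0)
E
python3 - <<'E'
from h import *
for n in('top','scene'):
    c=cap(n,n+'1'); R=cv2.Rodrigues(np.array(c['rvec'],float))[0]; print(n,-R.T@np.array(c['tvec']).ravel())
s=arm.get_state(); print(s['clock'],s['tool_rot'],s['gripper_width'])
E
```

```text
top [460.85311543  31.09487142 974.25438611]
scene [979.11203525 534.4512182  525.32467641]
0.1 [[ 9.28740928e-01  3.70728870e-01 -6.26921428e-04]
 [ 3.70729387e-01 -9.28740027e-01  1.29794962e-03]
 [-1.01059627e-04 -1.43787713e-03 -9.99998961e-01]] 85.1707408277073
```

View pics/top1.png

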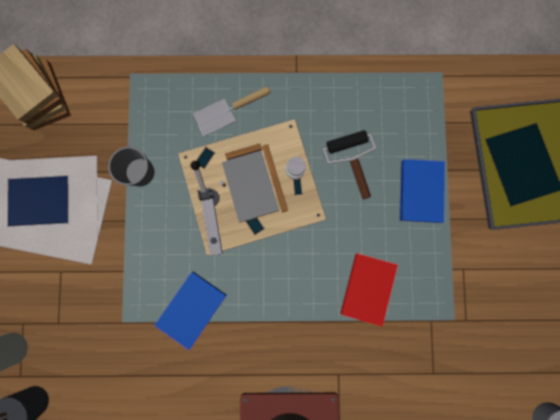

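View pics/scene1.png

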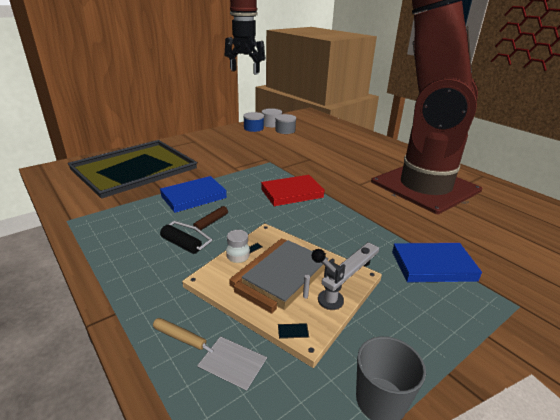

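```bash
python3 - <<'E'
from h import *
c=np.load('top1.npz'); s=np.load('scene1.npz')
for n,u,v,z in [('cornA',179,155,18),('B',295,121,18),('C',325,218,18),('D',212,254,18),('bolt',213,240,74),('knob',196,165,155),('post',208,195,104),('pot',130,167,40),('pin',224,184,68)]: print(n,w(c,u,v,z))
print('knob scene',w(s,319,256,155))
im=c['pixels'][:,:,::-1]; a=cv2.resize(im[110:265,100:340],None,fx=3.3,fy=3.3,interpolation=cv2.INTER_CUBIC)
cv2.imwrite('pics/crop1.png',a)
E
```

```text
cornA [681.3 267.2  18. ]
B [766.  -19.1  18. ]
C [524.2 -89.4  18. ]
D [439.1 183.4  18. ]
bolt [471.9 172.5  74. ]
knob [628.1 197.2 155. ]
post [570.9 180.  104. ]
pot [647.5 378.4  40. ]
pin [600.9 149.4  68. ]
knob scene [633.2 203.9 155. ]
```

View pics/crop1.png

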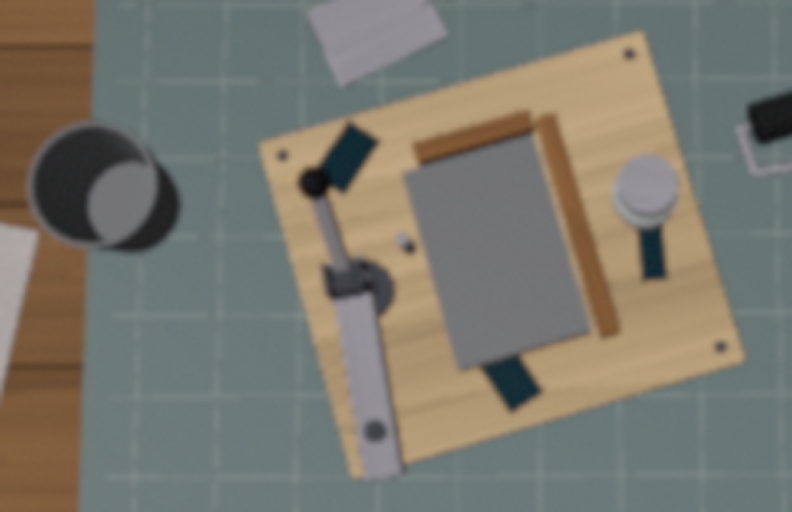

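The picture shows that the strap is the grey bar at px (208,197)→(216,253), pointing −x beside the grey block at (250,185) and roughly parked. The knob is at (196,165), the pin at (222,183), the pot at (130,167) and the jar at (296,167). Possible mix-ups for the block are the blue ones at (422,190) and (190,310) and the red one at (369,289). I choose the grey block in the jig.

```bash
cat >> h.py <<'E'
def go(pts):
    s=arm.get_state(); R=np.array(s['tool_rot']); p=np.array(s['tcp_pos'])
    print('t',s['clock'],p.round(1),np.array(s['ft_force']).round(1))
    for q in pts: print((R.T@(np.array(q,float)-p)/1000).round(3))
E
python3 -c "
from h import *
go([(560,-200,220),(458,213,220)])"
```

```text
t 0.1 [ 240.8 -603.3  230.5] [-0.2  0.7 -0.5]
[ 0.446 -0.256  0.011]
[ 0.504 -0.678  0.011]
```

>>> {"method": "move_arm", "body": {"targets": [{"x": 0.05,"y": -0.03,"z": 0},{"x": 0.1,"y": -0.06,"z": 0},{"x": 0.15,"y": -0.09,"z": 0},{"x": 0.2,"y": -0.12,"z": 0},{"x": 0.25,"y": -0.15,"z": 0},{"x": 0.3,"y": -0.18,"z": 0.01},{"x": 0.36,"y": -0.21,"z": 0.01},{"x": 0.41,"y": -0.24,"z": 0.01}], "fingers": -1}}

```text
schema error: expected keys x, y, z, ax, ay, az
```

```bash
python3 -c "
from h import *
go([(560,-200,220),(458,213,220)]);print(arm.get_state()['gripper_width'])"
```

```text
t 0.1 [ 240.8 -603.3  230.5] [-0.2  0.7 -0.5]
[ 0.446 -0.256  0.011]
[ 0.504 -0.678  0.011]
85.1707408277073
```

>>> {"method": "move_arm", "body": {"targets": [{"x": 0.05,"y": -0.03,"z": 0,"ax": 0,"ay": 0,"az": 0},{"x": 0.1,"y": -0.06,"z": 0,"ax": 0,"ay": 0,"az": 0},{"x": 0.15,"y": -0.09,"z": 0,"ax": 0,"ay": 0,"az": 0},{"x": 0.2,"y": -0.12,"z": 0,"ax": 0,"ay": 0,"az": 0},{"x": 0.25,"y": -0.15,"z": 0,"ax": 0,"ay": 0,"az": 0},{"x": 0.3,"y": -0.18,"z": 0.01,"ax": 0,"ay": 0,"az": 0},{"x": 0.36,"y": -0.21,"z": 0.01,"ax": 0,"ay": 0,"az": 0},{"x": 0.41,"y": -0.24,"z": 0.01,"ax": 0,"ay": 0,"az": 0}], "fingers": -1}}

```text
clock: 1.1
tcp_pos: [533.4, -227.5, 221.0]
tool_rot: [[0.929, 0.37, -0.0], [0.37, -0.929, 0.0], [-0.0, -0.0, -1.0]]
ft_force: [0.5, -0.9, 0.2]
gripper_width: 0.1
grip_force: 0.0
```

```bash
python3 -c "
from h import *
go([(560,-200,220),(458,213,220)]);print(arm.get_state()['gripper_width'])"
```

```text
t 1.1 [ 533.4 -227.5  221. ] [ 0.5 -0.9  0.2]
[ 0.035 -0.016  0.001]
[ 0.093 -0.437  0.001]
0.05622844552207355
```

>>> {"method": "move_arm", "body": {"targets": [{"x": 0.01,"y": -0.05,"z": 0,"ax": 0,"ay": 0,"az": 0},{"x": 0.02,"y": -0.11,"z": 0,"ax": 0,"ay": 0,"az": 0},{"x": 0.04,"y": -0.17,"z": 0,"ax": 0,"ay": 0,"az": 0},{"x": 0.05,"y": -0.23,"z": 0,"ax": 0,"ay": 0,"az": 0},{"x": 0.06,"y": -0.29,"z": 0,"ax": 0,"ay": 0,"az": 0},{"x": 0.075,"y": -0.35,"z": 0,"ax": 0,"ay": 0,"az": 0},{"x": 0.085,"y": -0.4,"z": 0,"ax": 0,"ay": 0,"az": 0},{"x": 0.093,"y": -0.437,"z": 0,"ax": 0,"ay": 0,"az": 0}]}}

```text
clock: 2.1
tcp_pos: [455.8, 213.5, 221.3]
tool_rot: [[0.928, 0.372, -0.0], [0.372, -0.928, 0.0], [-0.0, -0.0, -1.0]]
ft_force: [1.9, -0.1, -0.0]
gripper_width: -0.2
grip_force: 0.0
```

```bash
python3 - <<'E'
from h import *
go([(458,213,100),(458,213,56)])
c=cap('scene','s2'); cv2.imwrite('pics/s2c.png',cv2.resize(c['pixels'][120:400,180:480,::-1],None,fx=2,fy=2,interpolation=cv2.INTER_CUBIC))
E
```

```text
t 2.1 [455.8 213.5 221.3] [ 1.9 -0.1 -0. ]
[0.002 0.001 0.121]
[0.002 0.001 0.165]
```

View pics/s2c.png

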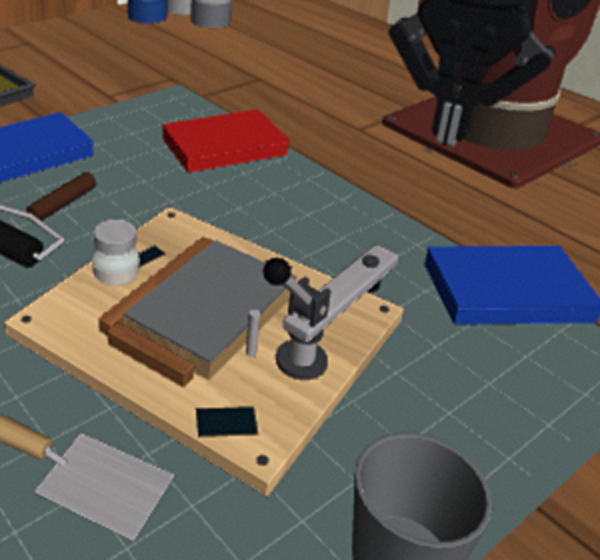

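The fingers are shut and hang at about px (404,190), beyond the strap end. The strap still lies in its parked pose with the bolt at px (366,250). Nothing is in the way of going down.

>>> {"method": "move_arm", "body": {"targets": [{"x": 0,"y": 0,"z": 0.03,"ax": 0,"ay": 0,"az": 0},{"x": 0,"y": 0,"z": 0.06,"ax": 0,"ay": 0,"az": 0},{"x": 0,"y": 0,"z": 0.09,"ax": 0,"ay": 0,"az": 0},{"x": 0,"y": 0,"z": 0.11,"ax": 0,"ay": 0,"az": 0},{"x": 0.0,"y": 0,"z": 0.13,"ax": 0,"ay": 0,"az": 0},{"x": 0.002,"y": 0,"z": 0.15,"ax": 0,"ay": 0,"az": 0},{"x": 0.002,"y": 0,"z": 0.16,"ax": 0,"ay": 0,"az": 0},{"x": 0.002,"y": 0,"z": 0.165,"ax": 0,"ay": 0,"az": 0}]}}

```text
clock: 3.15
tcp_pos: [458.6, 211.8, 56.0]
tool_rot: [[0.929, 0.371, -0.001], [0.371, -0.929, -0.0], [-0.001, -0.0, -1.0]]
ft_force: [0.2, -0.0, -0.4]
gripper_width: -0.2
grip_force: 0.0
```

```bash
python3 - <<'E'
from h import *
s=np.load('s2.npz'); print('bolt scene',w(s,366,250.5,74),'knob',w(s,318.5,255.5,155))
P=np.array([574,188.])
def f(th,off,r=110):
    d=np.array([np.cos(th),np.sin(th)]);n=np.array([-d[1],d[0]]);return (*(P+r*d-n*off),56)
L=[f(3.31+a,o) for a,o in [(0,36),(0,28),(.2,27),(.4,26),(.6,26),(.8,25),(1,25),(1.2,25),(1.4,25),(1.5,25),(1.6,25),(1.65,25),(1.7,25),(1.75,25),(1.8,25)]]
print(np.round(L,0));go(L)
c=cap('top','t3'); cv2.imwrite('pics/t3c.png',cv2.resize(c['pixels'][130:270,150:330,::-1],None,fx=3.5,fy=3.5,interpolation=cv2.INTER_CUBIC))
E
```

```text
bolt scene [471.4 171.9  74. ] knob [632.9 202.5 155. ]
[[460. 205.  56.]
 [461. 197.  56.]
 [462. 174.  56.]
 [467. 151.  56.]
 [477. 130.  56.]
 [491. 112.  56.]
 [508.  97.  56.]
 [527.  85.  56.]
 [549.  78.  56.]
 [560.  76.  56.]
 [571.  75.  56.]
 [577.  75.  56.]
 [582.  76.  56.]
 [588.  76.  56.]
 [594.  77.  56.]]
t 3.15 [458.6 211.8  56. ] [ 0.2 -0.  -0.4]
[-0.002  0.007 -0.   ]
[-0.003  0.014 -0.   ]
[-0.011  0.037 -0.   ]
[-0.015  0.06  -0.   ]
[-0.013  0.083 -0.   ]
[-0.007  0.105 -0.   ]
[ 0.003  0.125 -0.   ]
[ 0.017  0.143 -0.   ]
[ 0.034  0.158 -0.   ]
[ 0.044  0.164 -0.   ]
[ 0.054  0.169 -0.   ]
[ 0.059  0.171 -0.   ]
[ 0.064  0.172 -0.   ]
[ 0.07   0.174 -0.   ]
[ 0.075  0.175 -0.   ]
```

View pics/t3c.png

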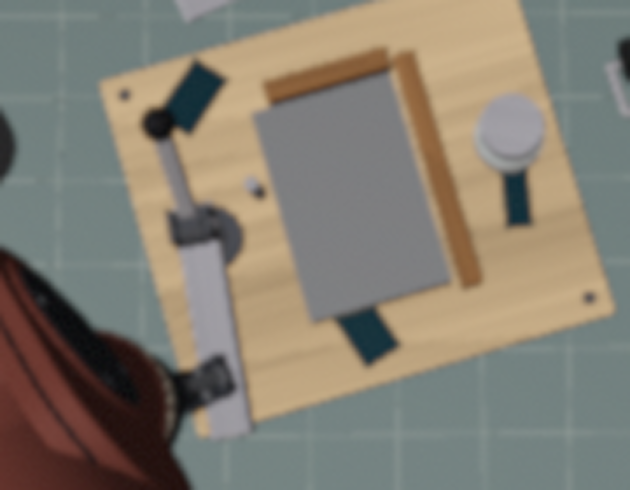

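The hand is beside the strap on its clockwise side (crop (205,380)), and the strap hasn't moved. Next is the push along the arc.

>>> {"method": "move_arm", "body": {"targets": [{"x": -0.002,"y": 0.007,"z": 0,"ax": 0,"ay": 0,"az": 0},{"x": -0.003,"y": 0.014,"z": 0,"ax": 0,"ay": 0,"az": 0},{"x": -0.007,"y": 0.026,"z": 0,"ax": 0,"ay": 0,"az": 0},{"x": -0.011,"y": 0.037,"z": 0,"ax": 0,"ay": 0,"az": 0},{"x": -0.014,"y": 0.049,"z": 0,"ax": 0,"ay": 0,"az": 0},{"x": -0.015,"y": 0.06,"z": 0,"ax": 0,"ay": 0,"az": 0},{"x": -0.014,"y": 0.072,"z": 0,"ax": 0,"ay": 0,"az": 0},{"x": -0.013,"y": 0.083,"z": 0,"ax": 0,"ay": 0,"az": 0}]}}

```text
clock: 4.2
tcp_pos: [477.9, 129.3, 56.3]
tool_rot: [[0.929, 0.371, -0.0], [0.371, -0.929, 0.0], [-0.0, -0.0, -1.0]]
ft_force: [-0.5, 2.4, 0.1]
gripper_width: -0.0
grip_force: 0.6
```

```bash
python3 - <<'E'
from h import *
P=np.array([574,188.])
def f(th,off,r=110):
    d=np.array([np.cos(th),np.sin(th)]);n=np.array([-d[1],d[0]]);return (*(P+r*d-n*off),56)
go([f(3.31+a,25) for a in (.7,.8,.9,1,1.1,1.2,1.3,1.4,1.5,1.6,1.65,1.7,1.75,1.8)])
c=cap('top','t4'); cv2.imwrite('pics/t4c.png',cv2.resize(c['pixels'][130:270,150:330,::-1],None,fx=3.5,fy=3.5,interpolation=cv2.INTER_CUBIC))
E
```

```text
t 4.2 [477.9 129.3  56.3] [-0.5  2.4  0.1]
[0.002 0.011 0.   ]
[0.006 0.021 0.   ]
[0.01  0.032 0.   ]
[0.016 0.042 0.   ]
[0.022 0.051 0.   ]
[0.03  0.059 0.   ]
[0.038 0.067 0.   ]
[0.047 0.074 0.   ]
[0.056 0.08  0.   ]
[0.067 0.085 0.   ]
[0.072 0.087 0.   ]
[0.077 0.089 0.   ]
[0.083 0.09  0.   ]
[0.088 0.092 0.   ]
```

View pics/t4c.png

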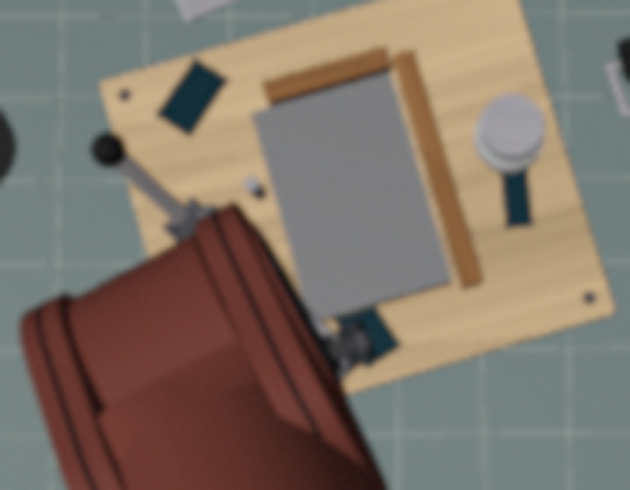

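The lever, and so the strap, has turned about 0.65 rad with a 2.4 N push (knob at crop (108,150)). The block is unmoved, so I continue.

>>> {"method": "move_arm", "body": {"targets": [{"x": 0.002,"y": 0.011,"z": 0,"ax": 0,"ay": 0,"az": 0},{"x": 0.006,"y": 0.021,"z": 0,"ax": 0,"ay": 0,"az": 0},{"x": 0.01,"y": 0.032,"z": 0,"ax": 0,"ay": 0,"az": 0},{"x": 0.016,"y": 0.042,"z": 0,"ax": 0,"ay": 0,"az": 0},{"x": 0.022,"y": 0.051,"z": 0,"ax": 0,"ay": 0,"az": 0},{"x": 0.03,"y": 0.059,"z": 0,"ax": 0,"ay": 0,"az": 0},{"x": 0.038,"y": 0.067,"z": 0,"ax": 0,"ay": 0,"az": 0},{"x": 0.047,"y": 0.074,"z": 0,"ax": 0,"ay": 0,"az": 0}]}}

```text
clock: 5.25
tcp_pos: [549.2, 78.5, 56.2]
tool_rot: [[0.929, 0.371, -0.0], [0.371, -0.929, -0.0], [-0.0, -0.0, -1.0]]
ft_force: [-1.2, 0.8, -0.4]
gripper_width: 0.1
grip_force: 0.6
```

>>> {"method": "move_arm", "body": {"targets": [{"x": 0.004,"y": 0.003,"z": 0,"ax": 0,"ay": 0,"az": 0},{"x": 0.009,"y": 0.006,"z": 0,"ax": 0,"ay": 0,"az": 0},{"x": 0.014,"y": 0.008,"z": 0,"ax": 0,"ay": 0,"az": 0},{"x": 0.017,"y": 0.01,"z": 0,"ax": 0,"ay": 0,"az": 0},{"x": 0.02,"y": 0.011,"z": 0,"ax": 0,"ay": 0,"az": 0},{"x": 0.022,"y": 0.012,"z": 0,"ax": 0,"ay": 0,"az": 0},{"x": 0.024,"y": 0.013,"z": 0,"ax": 0,"ay": 0,"az": 0},{"x": 0.025,"y": 0.013,"z": 0,"ax": 0,"ay": 0,"az": 0}]}}

```text
clock: 6.25
tcp_pos: [576.7, 75.8, 56.3]
tool_rot: [[0.929, 0.371, -0.0], [0.371, -0.929, -0.0], [-0.0, 0.0, -1.0]]
ft_force: [-0.3, -0.5, -0.2]
gripper_width: 0.1
grip_force: 0.6
```

>>> {"method": "move_arm", "body": {"targets": [{"x": 0.001,"y": 0,"z": 0,"ax": 0,"ay": 0,"az": 0},{"x": 0.002,"y": 0,"z": 0,"ax": 0,"ay": 0,"az": 0},{"x": 0.003,"y": 0,"z": 0,"ax": 0,"ay": 0,"az": 0},{"x": 0.004,"y": 0,"z": 0,"ax": 0,"ay": 0,"az": 0},{"x": 0.005,"y": 0,"z": 0,"ax": 0,"ay": 0,"az": 0},{"x": 0.006,"y": 0,"z": 0,"ax": 0,"ay": 0,"az": 0},{"x": 0.007,"y": 0,"z": 0,"ax": 0,"ay": 0,"az": 0},{"x": 0.007,"y": 0,"z": 0,"ax": 0,"ay": 0,"az": 0}]}}

```text
clock: 7.25
tcp_pos: [582.7, 78.4, 56.2]
tool_rot: [[0.929, 0.371, -0.001], [0.371, -0.929, -0.0], [-0.001, -0.0, -1.0]]
ft_force: [-2.6, -1.9, 1.7]
gripper_width: -0.2
grip_force: 1.7
```

>>> {"method": "move_arm", "body": {"targets": [{"x": 0.001,"y": 0,"z": 0,"ax": 0,"ay": 0,"az": 0},{"x": 0.002,"y": 0,"z": 0,"ax": 0,"ay": 0,"az": 0},{"x": 0.003,"y": 0,"z": 0,"ax": 0,"ay": 0,"az": 0},{"x": 0.004,"y": 0,"z": 0,"ax": 0,"ay": 0,"az": 0},{"x": 0.005,"y": 0,"z": 0,"ax": 0,"ay": 0,"az": 0},{"x": 0.005,"y": 0,"z": 0,"ax": 0,"ay": 0,"az": 0},{"x": 0.005,"y": 0,"z": 0,"ax": 0,"ay": 0,"az": 0},{"x": 0.005,"y": 0,"z": 0,"ax": 0,"ay": 0,"az": 0}]}}

```text
clock: 8.25
tcp_pos: [584.6, 78.7, 55.4]
tool_rot: [[0.929, 0.37, -0.007], [0.37, -0.929, -0.003], [-0.007, 0.0, -1.0]]
ft_force: [-14.0, -6.7, 6.6]
gripper_width: -0.2
grip_force: 8.0
```

```bash
python3 - <<'E'
from h import *
go([])
c=cap('scene','s5'); cv2.imwrite('pics/s5c.png',cv2.resize(c['pixels'][180:370,180:440,::-1],None,fx=3,fy=3,interpolation=cv2.INTER_CUBIC))
E
```

```text
t 8.25 [584.6  78.7  55.4] [-14.   -6.7   6.6]
```

View pics/s5c.png

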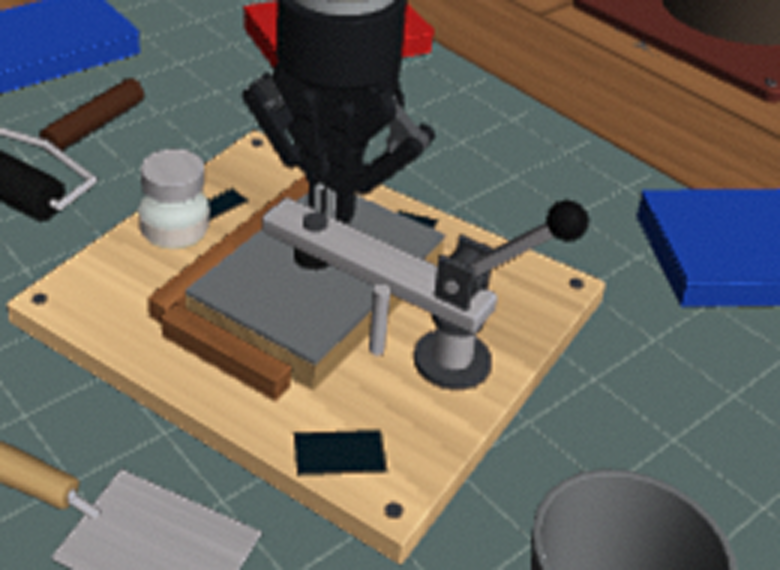

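The strap lies over the block against the pin (pin at crop (379,320)), with 15 N reaction and the lever still up. The knob is at crop (567,220). I back off and measure the knob.

>>> {"method": "move_arm", "body": {"targets": [{"x": -0.005,"y": 0,"z": 0,"ax": 0,"ay": 0,"az": 0},{"x": -0.015,"y": 0,"z": 0,"ax": 0,"ay": 0,"az": 0},{"x": -0.025,"y": 0,"z": -0.01,"ax": 0,"ay": 0,"az": 0},{"x": -0.025,"y": 0,"z": -0.04,"ax": 0,"ay": 0,"az": 0},{"x": -0.025,"y": 0,"z": -0.08,"ax": 0,"ay": 0,"az": 0},{"x": -0.025,"y": 0,"z": -0.12,"ax": 0,"ay": 0,"az": 0},{"x": -0.025,"y": 0,"z": -0.15,"ax": 0,"ay": 0,"az": 0},{"x": -0.025,"y": 0,"z": -0.15,"ax": 0,"ay": 0,"az": 0}]}}

```text
clock: 9.3
tcp_pos: [565.8, 71.7, 209.9]
tool_rot: [[0.929, 0.371, 0.006], [0.371, -0.929, 0.0], [0.006, 0.002, -1.0]]
ft_force: [-0.2, 0.3, -0.5]
gripper_width: -0.2
grip_force: 0.0
```

```bash
python3 - <<'E'
from h import *
s=np.load('s5.npz'); print('knob',w(s,180+567/3,180+220/3,155),'bolt',w(s,180+316/3,180+221/3,74))
c=cap('top','t6');im=c['pixels'].astype(int)
y0,y1,x0,x1=170,225,150,205
m=(im[y0:y1,x0:x1].max(2)<45).astype('uint8'); n,l,st,ce=cv2.connectedComponentsWithStats(m)
for i in range(1,n):
    if st[i,4]>12: print(st[i],ce[i]+[x0,y0],w(c,*(ce[i]+[x0,y0]),155))
P=np.array([574,188.]);d=np.array([-.3,.953])
go([(*(P+d*53),200),(*(P+d*53),168)])
E
```

```text
knob [564.3 244.7 155. ] bolt [604.9  89.1  74. ]
[21 25  8  7 46] [174.2826087  197.89130435] [558.7 241.4 155. ]
t 9.35 [565.   71.4 208. ] [ 0.8  0.6 -0.6]
[ 0.056 -0.158  0.008]
[ 0.055 -0.158  0.04 ]
```

```bash
python3 - <<'E'
from h import *
P=np.array([575.5,190.]);u=np.array([-.28,.96])
go([(*(P+u*54),190)])
A=[.9,.8,.7,.6,.5,.4,.3,.2,.1,0,-.03]
L=[(*(P+u*(85*np.cos(a)+1)),99+85*np.sin(a)) for a in A]
p=np.array([*(P+u*54),190]);R=np.array(arm.get_state()['tool_rot'])
R=np.array([[.929,.371,0],[.371,-.929,0],[0,0,-1]])
for a,q in zip(A,L): print(a,np.round(q,0),(R.T@(np.array(q)-p)/1000).round(3))
E
```

```text
t 9.35 [565.   71.4 208. ] [ 0.8  0.6 -0.6]
[ 0.059 -0.16   0.018]
0.9 [560. 242. 166.] [-0.     0.     0.024]
0.8 [559. 248. 160.] [ 0.001 -0.006  0.03 ]
0.7 [557. 253. 154.] [ 0.001 -0.012  0.036]
0.6 [556. 258. 147.] [ 0.002 -0.017  0.043]
0.5 [554. 263. 140.] [ 0.002 -0.022  0.05 ]
0.4 [553. 266. 132.] [ 0.002 -0.025  0.058]
0.3 [552. 269. 124.] [ 0.003 -0.028  0.066]
0.2 [552. 271. 116.] [ 0.003 -0.03   0.074]
0.1 [552. 272. 107.] [ 0.003 -0.031  0.083]
0 [551. 273.  99.] [ 0.003 -0.032  0.091]
-0.03 [551. 273.  96.] [ 0.003 -0.032  0.094]
```

>>> {"method": "move_arm", "body": {"targets": [{"x": 0.01,"y": -0.03,"z": 0,"ax": 0,"ay": 0,"az": 0},{"x": 0.022,"y": -0.06,"z": 0,"ax": 0,"ay": 0,"az": 0},{"x": 0.033,"y": -0.09,"z": 0,"ax": 0,"ay": 0,"az": 0},{"x": 0.044,"y": -0.12,"z": 0,"ax": 0,"ay": 0,"az": 0},{"x": 0.054,"y": -0.145,"z": 0,"ax": 0,"ay": 0,"az": 0},{"x": 0.059,"y": -0.16,"z": 0.005,"ax": 0,"ay": 0,"az": 0},{"x": 0.059,"y": -0.16,"z": 0.015,"ax": 0,"ay": 0,"az": 0},{"x": 0.059,"y": -0.16,"z": 0.018,"ax": 0,"ay": 0,"az": 0}]}}

```text
clock: 10.35
tcp_pos: [559.8, 239.9, 186.8]
tool_rot: [[0.929, 0.37, -0.002], [0.37, -0.929, -0.001], [-0.002, 0.001, -1.0]]
ft_force: [0.3, 0.4, 0.8]
gripper_width: -0.4
grip_force: 0.0
```

```bash
python3 - <<'E'
from h import *
go([(560.4,241.8,190)])
c=cap('scene','s7'); cv2.imwrite('pics/s7c.png',cv2.resize(c['pixels'][150:370,250:470,::-1],None,fx=2.7,fy=2.7,interpolation=cv2.INTER_CUBIC))
E
```

```text
t 10.35 [559.8 239.9 186.8] [0.3 0.4 0.8]
[ 0.001 -0.002 -0.003]
```

View pics/s7c.png

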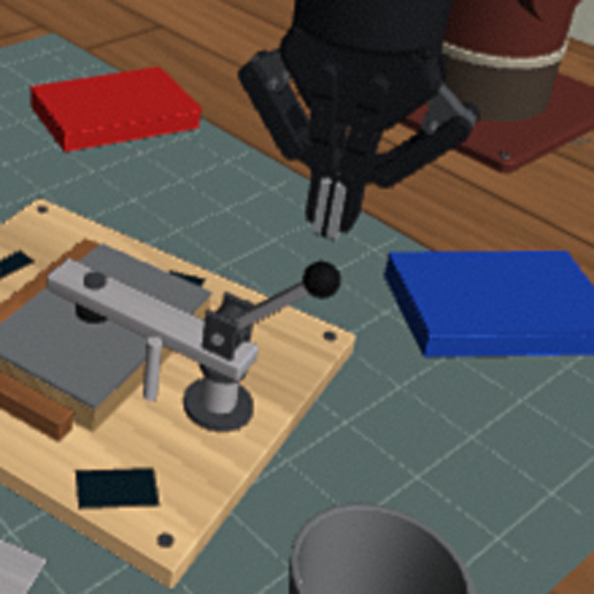

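The shut finger tips (crop (330,235)) stand just above the knob (crop (322,280)). The strap is still at the pin and the pot is clear, so I press along the knob's arc.

>>> {"method": "move_arm", "body": {"targets": [{"x": 0.001,"y": -0.002,"z": 0.01,"ax": 0,"ay": 0,"az": 0},{"x": 0.001,"y": -0.003,"z": 0.02,"ax": 0,"ay": 0,"az": 0},{"x": 0.002,"y": -0.008,"z": 0.027,"ax": 0,"ay": 0,"az": 0},{"x": 0.002,"y": -0.014,"z": 0.033,"ax": 0,"ay": 0,"az": 0},{"x": 0.003,"y": -0.019,"z": 0.04,"ax": 0,"ay": 0,"az": 0},{"x": 0.003,"y": -0.024,"z": 0.047,"ax": 0,"ay": 0,"az": 0},{"x": 0.003,"y": -0.027,"z": 0.055,"ax": 0,"ay": 0,"az": 0},{"x": 0.004,"y": -0.03,"z": 0.063,"ax": 0,"ay": 0,"az": 0}]}}

```text
clock: 11.4
tcp_pos: [551.8, 274.9, 126.2]
tool_rot: [[0.928, 0.373, 0.001], [0.373, -0.928, 0.005], [0.003, -0.004, -1.0]]
ft_force: [-3.6, 8.5, 7.2]
gripper_width: -0.0
grip_force: 4.5
```

```bash
python3 - <<'E'
from h import *
go([])
c=cap('scene','s8'); cv2.imwrite('pics/s8c.png',cv2.resize(c['pixels'][190:330,290:430,::-1],None,fx=4,fy=4,interpolation=cv2.INTER_CUBIC))
P=np.array([575.5,190.]);u=np.array([-.28,.96])
for a in (.9,.5,.4,.3,.2,0): print(a,(px(c,[*(P+u*85*np.cos(a)),88+85*np.sin(a)])-[290,190])*4)
E
```

```text
t 11.4 [551.8 274.9 126.2] [-3.6  8.5  7.2]
0.9 [[316. 244.]]
0.5 [[356. 320.]]
0.4 [[360. 336.]]
0.3 [[364. 356.]]
0.2 [[364. 372.]]
0 [[364. 408.]]
```

View pics/s8c.png

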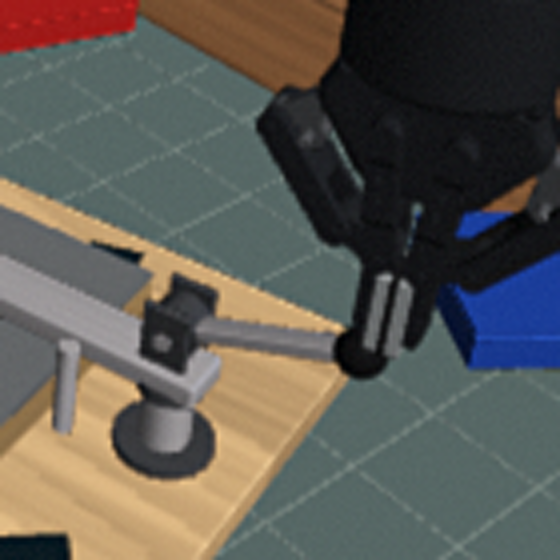

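The lever is about two thirds down (knob at crop (360,352)), but the tips sit on the knob's outer side and are being pushed outwards. I lift and reseat further in.

>>> {"method": "move_arm", "body": {"targets": [{"x": 0,"y": 0,"z": -0.01,"ax": 0,"ay": 0,"az": 0},{"x": 0,"y": 0,"z": -0.02,"ax": 0,"ay": 0,"az": 0},{"x": 0,"y": 0,"z": -0.02,"ax": 0,"ay": 0,"az": 0},{"x": 0,"y": 0.004,"z": -0.02,"ax": 0,"ay": 0,"az": 0},{"x": 0,"y": 0.004,"z": -0.02,"ax": 0,"ay": 0,"az": 0},{"x": 0,"y": 0.004,"z": -0.02,"ax": 0,"ay": 0,"az": 0},{"x": 0,"y": 0.004,"z": -0.02,"ax": 0,"ay": 0,"az": 0},{"x": 0,"y": 0.004,"z": -0.02,"ax": 0,"ay": 0,"az": 0}]}}

```text
clock: 12.45
tcp_pos: [554.0, 267.4, 145.3]
tool_rot: [[0.929, 0.371, -0.0], [0.371, -0.929, 0.0], [-0.0, -0.0, -1.0]]
ft_force: [-0.5, -0.3, 1.0]
gripper_width: 0.2
grip_force: 0.0
```

```bash
python3 - <<'E'
from h import *
P=np.array([575.5,190.]);u=np.array([-.28,.96])
go([(*(P+u*76),135),(*(P+u*78),124),(*(P+u*81),107),(*(P+u*82),97)])
c=cap('scene','s9');im=c['pixels'].astype(int)
m=(im[255:300,360:400].max(2)<30).astype('uint8');n,l,st,ce=cv2.connectedComponentsWithStats(m)
for i in range(1,n):
    if st[i,4]>20: print(st[i],ce[i]+[360,255])
for a in (.5,.4,.3,.2,0): print(a,px(c,[*(P+u*85*np.cos(a)),88+85*np.sin(a)]))
E
```

```text
t 12.45 [554.  267.4 145.3] [-0.5 -0.3  1. ]
[-0.001  0.004  0.01 ]
[-0.001  0.002  0.021]
[-0.001 -0.001  0.038]
[-0.001 -0.002  0.048]
[28  0  8 10 43] [391.25581395 258.90697674]
[ 14  17  13  13 127] [379.97637795 278.19685039]
0.5 [[379. 270.]]
0.4 [[380. 274.]]
0.3 [[381. 279.]]
0.2 [[381. 283.]]
0 [[381. 292.]]
```

>>> {"method": "move_arm", "body": {"targets": [{"x": -0.001,"y": 0.006,"z": 0.005,"ax": 0,"ay": 0,"az": 0},{"x": -0.001,"y": 0.006,"z": 0.012,"ax": 0,"ay": 0,"az": 0},{"x": -0.001,"y": 0.006,"z": 0.019,"ax": 0,"ay": 0,"az": 0},{"x": -0.001,"y": 0.005,"z": 0.024,"ax": 0,"ay": 0,"az": 0},{"x": -0.001,"y": 0.004,"z": 0.029,"ax": 0,"ay": 0,"az": 0},{"x": -0.001,"y": 0.003,"z": 0.034,"ax": 0,"ay": 0,"az": 0},{"x": -0.001,"y": 0.002,"z": 0.039,"ax": 0,"ay": 0,"az": 0},{"x": -0.001,"y": 0.002,"z": 0.043,"ax": 0,"ay": 0,"az": 0}]}}

```text
clock: 13.5
tcp_pos: [553.9, 265.3, 102.2]
tool_rot: [[0.929, 0.371, 0.0], [0.371, -0.929, 0.0], [0.0, -0.0, -1.0]]
ft_force: [-1.2, 2.8, 3.8]
gripper_width: 0.1
grip_force: 1.9
```

>>> {"method": "move_arm", "body": {"targets": [{"x": 0,"y": 0,"z": 0.001,"ax": 0,"ay": 0,"az": 0},{"x": 0,"y": 0,"z": 0.002,"ax": 0,"ay": 0,"az": 0},{"x": 0,"y": 0,"z": 0.003,"ax": 0,"ay": 0,"az": 0},{"x": 0,"y": 0,"z": 0.004,"ax": 0,"ay": 0,"az": 0},{"x": 0,"y": 0,"z": 0.005,"ax": 0,"ay": 0,"az": 0},{"x": 0,"y": 0,"z": 0.006,"ax": 0,"ay": 0,"az": 0},{"x": 0,"y": 0,"z": 0.006,"ax": 0,"ay": 0,"az": 0},{"x": 0,"y": 0,"z": 0.006,"ax": 0,"ay": 0,"az": 0}]}}

```text
clock: 14.5
tcp_pos: [554.4, 265.4, 97.9]
tool_rot: [[0.929, 0.371, 0.002], [0.371, -0.929, 0.0], [0.002, 0.0, -1.0]]
ft_force: [-4.9, 0.3, 15.0]
gripper_width: 0.0
grip_force: 7.7
```

```bash
cat > k.py <<'E'
from h import *
P=np.array([575.5,190.]);u=np.array([-.28,.96])
go([(*(P+u*78),97)])
c=cap('scene','s10');im=c['pixels'].astype(int)
m=(im[255:310,360:400].max(2)<30).astype('uint8');n,l,st,ce=cv2.connectedComponentsWithStats(m)
for i in range(1,n):
    if st[i,4]>20: print(st[i],ce[i]+[360,255])
for a in (.3,.2,.1,0): print(a,px(c,[*(P+u*85*np.cos(a)),88+85*np.sin(a)]))
E
python3 k.py
```

```text
t 14.5 [554.4 265.4  97.9] [-4.9  0.3 15. ]
[-0.001  0.     0.001]
[  0   0  40  44 676] [381.94378698 269.92899408]
0.3 [[381. 279.]]
0.2 [[381. 283.]]
0.1 [[381. 288.]]
0 [[381. 292.]]
```

>>> {"method": "move_arm", "body": {"targets": [{"x": 0,"y": 0,"z": 0.001,"ax": 0,"ay": 0,"az": 0},{"x": 0,"y": 0,"z": 0.002,"ax": 0,"ay": 0,"az": 0},{"x": 0,"y": 0,"z": 0.002,"ax": 0,"ay": 0,"az": 0},{"x": 0,"y": 0,"z": 0.0,"ax": 0,"ay": 0,"az": 0},{"x": 0,"y": 0,"z": -0.02,"ax": 0,"ay": 0,"az": 0},{"x": 0,"y": 0,"z": -0.05,"ax": 0,"ay": 0,"az": 0},{"x": 0,"y": 0,"z": -0.09,"ax": 0,"ay": 0,"az": 0},{"x": 0,"y": 0,"z": -0.12,"ax": 0,"ay": 0,"az": 0}]}}

```text
clock: 15.55
tcp_pos: [554.2, 264.3, 218.4]
tool_rot: [[0.929, 0.37, 0.001], [0.37, -0.929, -0.0], [0.001, 0.001, -1.0]]
ft_force: [0.2, -0.0, -0.7]
gripper_width: -0.2
grip_force: 0.0
```

```bash
python3 k.py; python3 -c "
import cv2;i=cv2.imread('pics/s10.png');cv2.imwrite('pics/s10c.png',cv2.resize(i[170:350,230:450],None,fx=3.3,fy=3.3,interpolation=cv2.INTER_CUBIC))"
```

```text
t 15.55 [554.2 264.3 218.4] [ 0.2 -0.  -0.7]
[-0.    -0.001  0.121]
[ 14  31  13  13 125] [379.584 292.176]
0.3 [[381. 279.]]
0.2 [[381. 283.]]
0.1 [[381. 288.]]
0 [[381. 292.]]
```

View pics/s10c.png

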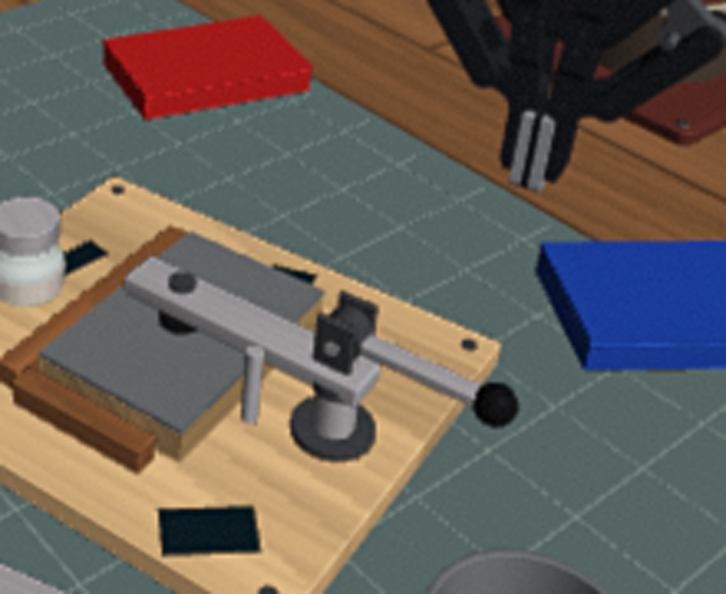

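The lever lies level (knob at px (380,292), the predicted fully-down point). The strap is still at its pin with the foot on the block, and the hand is well clear above.

```bash
python3 -c "
from cell import arm
print(arm.finish_job())"
```

```text
the job is handed in; nothing more can be done
None
```

The job is handed in: the strap is swung to its stop over the block, the lever is fully down with the foot on the block, and the hand is clear; no verdict came back, and the foot's force was judged only from the lever's position.

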